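# Take the hot capacitor off the preheating plate with the tongs

## Robot

A 6-joint arm with a two-finger parallel gripper is mounted at the origin on the work surface. World frame = base frame: x ahead of the robot, y to its left, z up, the work surface at z = 0. Lengths are in mm, angles in rad, forces in N, time in s.
With the tool pointing down it reaches from about 300 to 850 mm from the base axis. Payload 4.2 kg.
Tool frame: the origin (TCP) lies between the finger pads; the fingertips stand 22 mm ahead of it and the grasp point (between the pads) lies 3 mm ahead of it; z points along the fingers, y is the line along which they close (so a half turn about z gives the same grasp; the last joint's range is limited). The gripper opens to 91 mm and grips with 3 to 60 N. Pads are 32 mm wide; open, the fingers measure 118 mm over their backs; the gripper's body (76 mm by 178 mm) begins 60 mm behind the grasp point.
Start: joints at [1.108, 0.32, 1.565, -0, 1.257, -0.02], TCP at [246.374, 519.558, 235.976] pointing down, gripper open.
Joint ranges: [-3.11, 3.11], [-0.84, 2.01], [0.21, 2.61], [-1.34, 4.49], [0.05, 2.63], [-2.56, 2.56]. Speed limits (rad/s): [2.57, 2.57, 3.14, 3.14, 3.14, 3.14].

## Interface

Orientations are given as [roll, pitch, yaw] about the fixed x, y, z axes, in that order (R = Rz(yaw) Ry(pitch) Rx(roll)).
In Python, from station import telemetry, eyes, r gives the robot as it stands.
- The arm moves only by the tool carry_out, never from a script. Its argument "moves" is a list of rows, each a list of 3 entries, a list of its own where there are three numbers: the closure in counts, from 0 (fully open) to 255 (shut), then the shift along the world's x, y, z in mm, then the turn, a rotation vector about the world's x, y, z in rad. In form: [[hand, [dx, dy, dz], [ax, ay, az]], ...]. A call has 1 to 20 rows; each row shifts and turns the commanded pose from where the row before left it; what a row does not reach is not made up. A row lasts 1/10 s, in which the tool goes at most 50 mm and 8.59 degrees, less where a joint would pass 70% of its speed; a pose out of reach is approached as far as the arm can. A call is refused whole if a number of a shift passes 50 or a number of a turn 0.15, either way. A call with a gripper value outside its range is refused whole. The fingers move at their own pace and stop on an object; "squeeze" is the grip in N (left out, the last holds). Time passes only in rows, so rows that do not move let the fingers close. It gives the time, the measured TCP pose, the force, the opening and the grip force at its end, in the units of the state.
- telemetry.get_obs(): the state, without advancing time (a new reading comes with each control period).
- eyes.snapshot(name): name is "scene" or "top" or "wrist"; returns the picture (384x512x3 uint8, red, green, blue); there is no depth.
- eyes.camera_params(name): a dict with "vfov" (degrees; the focal length in pixels is half the picture's height over the tangent of half this angle, whatever the lens; pixels are square), "cx", "cy" (the principal point, pixels), "cam_to_world" (4x4, takes a point from camera to world coordinates). Camera axes: x right, y down, z forward; pixel columns grow to the right and rows downward; lengths in mm; the calibration is good to about 2 mm. The wrist camera is an equidistant fisheye: a pixel r from the principal point sees the ray r / f radians off the axis. A picture is of the moment at which its call begins: read the wrist's pose just before it. camera_params takes no time and is no camera call; for the wrist camera it gives the pose at the moment of the call.
- r.finish_job(): hands the job in; it is judged then, once.
The state is a dict: "t": time; "qpos": joint angles; "qvel": joint speeds; "effort": joint torques, N m; "tcp_pos": TCP position; "tool_rot": TCP orientation; "force": force on the tool from outside, world axes, zero at the start; "ft_torque": the same for the moment, N m; "width": opening from 0.0 (shut) to 1.0 (fully open); "grip_force": force on a finger pad.
Only numpy, scipy, OpenCV 4.12 (cv2) and the standard library are available. Lean on these libraries where they do the work, as an engineer would, in place of code of your own. Each camera call takes 0.05 s, during which the arm holds its last target. There are 200 camera calls.

## Task

The taller of the two round capacitor cans on the preheating plate is hot: take the tongs from their stand, lift that can off with the tongs, and lower it until it stands upright on the middle of the white ceramic pad in the parts tray before letting go. Then hang the tongs back in their stand. Never touch the parts on the plate with the robot itself, only with the tongs, and leave the other parts on the plate and in the tray where they are.

Things in the scene. Friction and masses are not known exactly. Their poses are not given: they have to be found in the camera images.
- tongs: Steel sprung tongs, 0.1 kg, hanging tips down in their stand. Origin: centre of the yoke, a flat bar 80 (own x) x 20 (y) x 8 mm (z, up) at the top, whose ends rest on the stand. Below it two arms, at +y and -y, are pivoted 10 mm either side of its centre; linked to move symmetrically and sprung open. Squeezing them along y closes the tips.
- tongs_grip (a point): Where to hold the tongs from above, closing along their y: midway between two black rubber rolls (16 mm diameter, 26 mm long along x), 36 mm below the yoke's centre. 51 mm wide over the rolls at rest. Gripped at 48 to 50 mm the tongs are held firmly, tips open: the spring needs about 8 N on each roll to yield at all, 10 N to close on the can. Wider than 51 mm lets the tongs go.
- tongs_tips (a point): Midway between the lower ends of the tip blades, 125 mm below the yoke's centre. Flat blades, 14 mm along x, 24 mm tall, 3 mm thick, 45 mm apart when open. The gap narrows about 3 mm per mm of squeeze at the rolls: an 18 mm part is held at about 42 mm over the rolls with 20 to 40 N; opening the gripper 4 to 5 mm from there frees the part and still holds the tongs.
- stand: Fixed tongs stand, base 120 x 100 x 12 mm; origin: centre of its underside. Two uprights at own x = +39 and -39 mm, 14 mm thick, 22 mm wide in y (their tops 50 mm), space between them open. The yoke lies along x on their flat tops 150 mm up, so the tongs' origin hangs 154 mm above the stand's. 8 mm lips round each seat leave the yoke about 6 mm of play each way.
- plate: Fixed preheating plate, 160 x 230 mm (x, y), flat bare metal top 30 mm above its origin (centre of the underside). Three parts stand on it in a row along its y, about 65 mm apart, in any order.
- can_tall: The tall capacitor can to be moved: upright cylinder, 18 mm diameter, 38 mm tall, aluminium with a dark sleeve, about 20 g. Origin: centre of its underside, z up.
- can_short: Short capacitor can on the plate, 18 mm diameter, 20 mm tall. Origin: centre of its underside. Stays put.
- relay: Dark square-cornered relay on the plate, 22 x 18 x 30 mm tall. Origin: centre of its underside. Stays put.
- tray: Fixed dark metal parts tray, 206 (x) x 70 (y) x 18 mm tall, walls and floor 4 mm, with three bays in a row along its x, each about 63 x 62 mm. Origin: centre of its underside. One bay has the pad, the other two a part each, in any order.
- pad: Fixed white ceramic pad, 46 x 46 x 4 mm, in the middle of one bay of the tray, axes along the tray's. Origin: centre of its underside; its top lies 4 mm above that.
- coil: Copper ring coil lying in a bay of the tray, 34 mm outside diameter, 14 mm tall. Origin: centre of its underside. Stays put.
- pot: Small round potentiometer in a bay of the tray, 24 mm diameter, with a shaft, 28 mm tall. Origin: centre of its underside. Stays put.
Mind the look-alikes: they are no part of the job. Leave any green, orange or purple look-alike of the stand alone.

How it is judged:
By the outcome, as a careful person would: the job done as asked, in the order asked, and still so for the second after the job is handed in, with the robot touching nothing.
It also fails if it takes over 61 s, if anything falls off the work surface, if the arm or the gripper's body presses on something with over 40 N, if the wrist force passes 120 N, or if a joint passes its speed limit or range.

## Working session

There is one attempt and no reset: what is moved stays moved. The work goes in short steps, Python scripts to look and compute and a tool call to move; the robot and the scene stay as the last step left them, time stands still between calls to the robot, and variables do not carry over. Pictures are saved under pics/ and viewed, at most 10 in all, crops included, and the job is handed in when it is done.

Besides the shell and the picture viewer there is one more tool, called after "Emit:" by a JSON object that holds its "method" and its "body", one argument or row to a line. carry_out: Moves the arm, as the interface text tells. Its arguments: {"type":"object","properties":{"moves":{"type":"array","items":{"type":"array"}},"squeeze":{"type":"number"}},"required":["moves"]}

```bash
mkdir -p pics; ls; cat > h.py <<'E'
import numpy as np, cv2
from station import telemetry, eyes, r
def ray(name,u,v,P=None):
    P=P or eyes.camera_params(name); f=192/np.tan(np.radians(P['vfov'])/2)
    x,y=u-P['cx'],v-P['cy']
    if name=='wrist':
        q=np.hypot(x,y)+1e-9; th=q/f; d=np.array([x/q*np.sin(th),y/q*np.sin(th),np.cos(th)])
    else: d=np.array([x/f,y/f,1])
    T=np.array(P['cam_to_world']); return T[:3,3],T[:3,:3]@d
def onz(name,u,v,z,P=None):
    o,d=ray(name,u,v,P); return np.round(o+d*(z-o[2])/d[2],1)
def proj(name,p,P=None):
    P=P or eyes.camera_params(name); f=192/np.tan(np.radians(P['vfov'])/2)
    c=np.linalg.inv(np.array(P['cam_to_world']))@np.append(p,1)
    if name=='wrist':
        q=np.hypot(c[0],c[1]);th=np.arctan2(q,c[2]);return c[:2]/q*th*f+[P['cx'],P['cy']]
    return c[:2]/c[2]*f+[P['cx'],P['cy']]
def snap(name,fn):
    im=eyes.snapshot(name)[:,:,::-1].copy(); cv2.imwrite('pics/'+fn,im); return im
E
python3 - <<'E'
from h import *
a=snap('top','top.png');b=snap('scene','scene.png')
for n in('top','scene'):
    P=eyes.camera_params(n);print(n,P['vfov'],P['cx'],P['cy'],np.round(P['cam_to_world'],2).tolist())
print(telemetry.get_obs())
E
```

```text
pics
top 50.816469375612606 247.6530200219384 194.15435906841162 [[-0.02, -0.98, 0.19, 242.39], [-1.0, 0.03, 0.0, -70.62], [-0.01, -0.19, -0.98, 1145.61], [0.0, 0.0, 0.0, 1.0]]
scene 50.800137985695486 252.9025327559904 189.35293837336002 [[-0.32, 0.57, -0.75, 1371.35], [0.95, 0.21, -0.24, 228.66], [0.02, -0.79, -0.61, 871.96], [0.0, 0.0, 0.0, 1.0]]
{'t': 0.1, 'qpos': array([ 1.10801762e+00,  3.20221987e-01,  1.56555618e+00, -1.94638342e-05,
        1.25741691e+00, -2.00138369e-02]), 'qvel': array([ 0.00204867, -0.00213595, -0.00454234, -0.00069457, -0.00118927,
       -0.0003103 ]), 'effort': array([ 9.96375820e-04, -4.13331413e+01, -2.32509953e+01,  7.28087663e-02,
        4.21739789e-02, -7.08652601e-05]), 'tcp_pos': array([246.17462032, 519.1671594 , 235.20810462]), 'tool_rot': array([-3.13999018e+00, -1.35659636e-05,  2.69883379e+00]), 'force': array([-1.2845246 , -0.18135928, -0.68750335]), 'ft_torque': array([ 0.04460574,  0.01787158, -0.0117159 ]), 'grip_force': 0.0, 'width': 1.0001443669086096}
```

View pics/top.png

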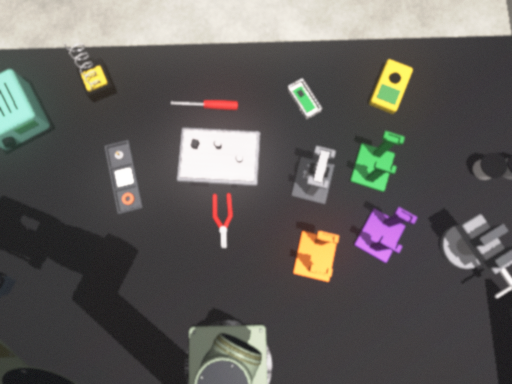

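View pics/scene.png

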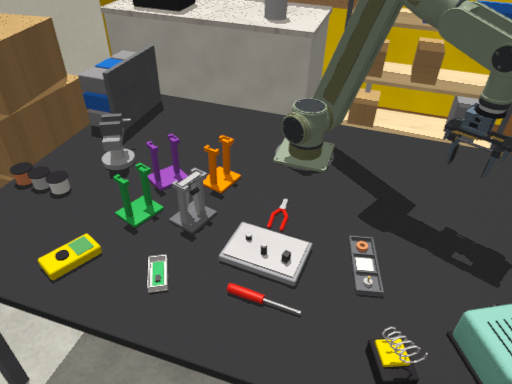

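The grey stand with the tongs is at top (315,175) and scene (193,205), apart from the green, orange and purple look-alikes. The plate is at top (218,157). The tray is at top (124,177), with the pad in its middle bay. Next is one enlarged crop to tell the cans apart.

```bash
python3 - <<'E'
from h import *
a=cv2.imread('pics/top.png');b=cv2.imread('pics/scene.png')
c=lambda im,u,v:cv2.resize(im[v:v+72,u:u+96],(400,300),interpolation=cv2.INTER_CUBIC)
cv2.imwrite('pics/crop.png',np.vstack([np.hstack([c(a,172,120),c(a,270,138)]),np.hstack([c(b,218,218),c(b,150,162)])]))
for n,pts in {'top':[(180,128),(260,131),(257,186),(178,182)]}.items():
    print([onz(n,*p,30).tolist() for p in pts])
print([onz('top',*p,18).tolist() for p in [(105,144),(129,140),(142,207),(118,213)]],onz('top',124,177,8))
h=cv2.cvtColor(a,cv2.COLOR_BGR2GRAY)
m=(h[160:195,105:145]>190).astype(np.uint8);n,l,s,ce=cv2.connectedComponentsWithStats(m);print(s,ce+[105,160])
E
```

```text
[[662.2, 126.8, 30.0], [646.4, -105.6, 30.0], [483.5, -92.1, 30.0], [501.1, 131.3, 30.0]]
[[623.6, 348.2, 18.0], [633.9, 278.2, 18.0], [434.0, 235.0, 18.0], [418.6, 302.5, 18.0]] [525.3 292.3   8. ]
[[   0    0   40   35 1103]
 [   9    8   20   19  293]
 [  21   34    4    1    4]] [[124.71894832 177.00362647]
 [123.63481229 176.75426621]
 [127.5        194.        ]]
```

View pics/crop.png

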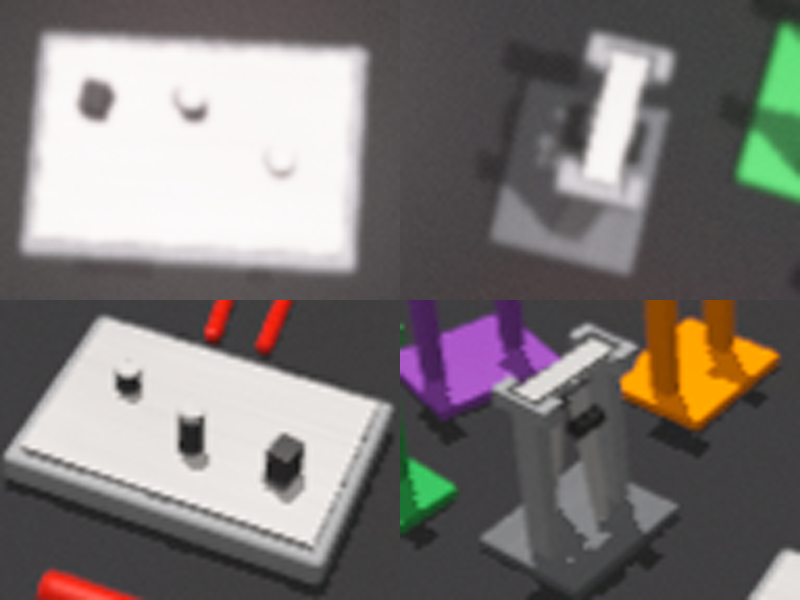

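Crop: the candidates on the plate are the short can at scene (249,237), the middle can at scene (264,250) and the relay at scene (286,256). The middle one is round with a long dark sleeve, so it is the tall can. The white yoke lies on the grey stand at top (317,165).

```bash
python3 - <<'E'
from h import *
a=cv2.imread('pics/top.png')
g=cv2.cvtColor(a,cv2.COLOR_BGR2GRAY)
m=np.zeros_like(g);m[140:190,305:345]=g[140:190,305:345]>225
c=max(cv2.findContours(m,0,2)[0],key=cv2.contourArea);R=cv2.minAreaRect(c);B=cv2.boxPoints(R);print(R)
W=np.array([onz('top',*p,158) for p in B]);print(W.tolist(),W.mean(0),[np.linalg.norm(W[i]-W[i-1]) for i in range(4)])
L=[(W[i]-W[i-1]) for i in range(4)];k=max(L,key=np.linalg.norm);print('yoke dir',np.arctan2(k[1],k[0]))
k=400/96
S=lambda x,y,z:onz('scene',150+(x-400)/k,162+(y-300)/k,z)
print('yoke scene',S(525,390,158),S(605,348,158))
q=lambda x,y,z:onz('scene',218+x/k,218+(y-300)/k,z)
print('tall top',q(191,417,68),'tall base',q(191,446,30),'short',q(128,366,50),'relay top',q(288,446,60))
print('tall from top',onz('top',172+190/k,120+97/k,68),'short',onz('top',172+280/k,120+158/k,50),'relay',onz('top',172+96/k,120+97/k,60))
print('pad',onz('top',123.6,176.75,8))
b=cv2.imread('pics/scene.png');gg=cv2.cvtColor(b,cv2.COLOR_BGR2GRAY)
m=(gg[250:280,350:380]>190).astype(np.uint8);n,l,s,ce=cv2.connectedComponentsWithStats(m);i=1+s[1:,4].argmax();print(s[i],onz('scene',*(ce[i]+[350,250]),8))
E
```

```text
((321.0738525390625, 166.01943969726562), (7.278508186340332, 30.13200569152832), 14.743562698364258)
[[468.3, -232.0, 158.0], [543.6, -255.7, 158.0], [538.2, -273.2, 158.0], [463.0, -249.3, 158.0]] [ 503.275 -252.55   158.   ] [np.float64(18.09364529330672), np.float64(78.94162400153674), np.float64(18.314202139323452), np.float64(78.9065903458007)]
yoke dir -0.30492521920491955
yoke scene [ 536.1 -262.8  158. ] [ 470.4 -231.5  158. ]
tall top [610.4  21.1  68. ] tall base [600.5  19.5  30. ] short [561.  -39.8  50. ] relay top [606.6  87.   60. ]
tall from top [600.   14.8  68. ] short [561.3 -44.1  50. ] relay [604.4  78.9  60. ]
pad [526.1 293.5   8. ]
[  5   8  19  13 205] [524.4 295.8   8. ]
```

Emit:
{"method": "carry_out", "body": {
  "moves": [
    [0, [13, -38.5, 2], [0, 0, 0.007]],
    [0, [13, -38.5, 2], [0, 0, 0.007]],
    [0, [13, -38.5, 2], [0, 0, 0.007]],
    [0, [13, -38.5, 2], [0, 0, 0.007]],
    [0, [13, -38.5, 2], [0, 0, 0.007]],
    [0, [13, -38.5, 2], [0, 0, 0.007]],
    [0, [13, -38.5, 2], [0, 0, 0.007]],
    [0, [13, -38.5, 2], [0, 0, 0.007]],
    [0, [13, -38.5, 2], [0, 0, 0.007]],
    [0, [13, -38.5, 2], [0, 0, 0.007]],
    [0, [13, -38.5, 2], [0, 0, 0.007]],
    [0, [13, -38.5, 2], [0, 0, 0.007]],
    [0, [13, -38.5, 2], [0, 0, 0.007]],
    [0, [13, -38.5, 2], [0, 0, 0.007]],
    [0, [13, -38.5, 2], [0, 0, 0.007]],
    [0, [13, -38.5, 2], [0, 0, 0.007]],
    [0, [13, -38.5, 2], [0, 0, 0.007]],
    [0, [13, -38.5, 2], [0, 0, 0.007]],
    [0, [12, -39, 2], [0, 0, 0.007]],
    [0, [12, -39, 2], [0, 0, 0.007]]
  ],
  "squeeze": 30
}}

```text
t: 2.1
tcp_pos: [504.4, -253.0, 275.6]
tool_rot: [3.141, -0.001, 2.839]
force: [1.2, 0.8, 0.8]
width: 1.0
grip_force: 0.0
```

```bash
python3 - <<'E'
from h import *
P=eyes.camera_params('wrist');import pickle;pickle.dump(P,open('w1.pkl','wb'))
snap('wrist','w1.png');o=telemetry.get_obs();print(o['tcp_pos'],o['tool_rot'],o['qpos'])
print(P['vfov'],np.round(P['cam_to_world'],2).tolist(), proj('wrist',[503,-252,158],P))
E
```

```text
[ 506.46577147 -259.01783265  275.27824025] [-3.13672269  0.00324666  2.83646601] [-0.49065155  0.286178    1.51335312 -0.00430362  1.33797434 -1.75532893]
65.70646984690485 [[0.3, 0.92, 0.24, 436.91], [0.95, -0.29, -0.08, -233.04], [-0.0, 0.25, -0.97, 424.17], [0.0, 0.0, 0.0, 1.0]] [258.04718419 191.50344542]
```

View pics/w1.png

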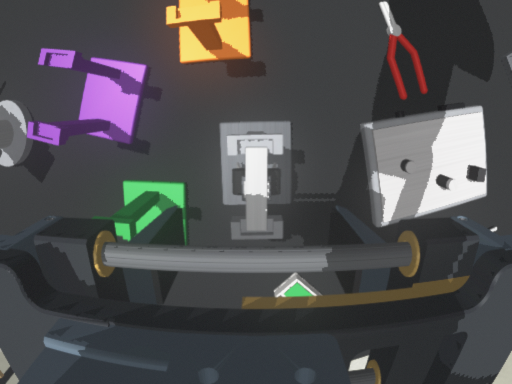

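The wrist view shows the tongs in the grey stand. The yoke runs from (257,147) to about (256,232), with the black rolls either side at (237,182) and (273,182).

```bash
python3 - <<'E'
from h import *
P=eyes.camera_params('wrist');im=snap('wrist','w2.png');o=telemetry.get_obs();print(o['tcp_pos'],o['tool_rot'])
g=cv2.cvtColor(im,cv2.COLOR_BGR2GRAY)
m=np.zeros_like(g);m[140:240,238:276]=g[140:240,238:276]>175
m=cv2.morphologyEx(m,cv2.MORPH_OPEN,np.ones((9,9)))
c=max(cv2.findContours(m,0,2)[0],key=cv2.contourArea);R=cv2.minAreaRect(c);B=cv2.boxPoints(R);print(R,B.tolist())
W=np.array([onz('wrist',*p,158,P) for p in B]);print(W.tolist(),W.mean(0))
L=[(W[i]-W[i-1]) for i in range(4)];print([np.linalg.norm(k) for k in L]);k=max(L,key=np.linalg.norm);print('dir',np.arctan2(k[1],k[0]))
E
```

```text
[ 505.32804777 -255.64703053  274.94160604] [-3.14008891e+00  3.71438640e-04  2.83491642e+00]
((260.4999694824219, 167.49998474121094), (54.99999237060547, 24.999996185302734), 90.0) [[247.99996948242188, 139.99998474121094], [272.9999694824219, 139.99998474121094], [272.9999694824219, 194.99998474121094], [247.99996948242188, 194.99998474121094]]
[[457.2, -253.0, 158.0], [463.9, -231.7, 158.0], [512.6, -246.5, 158.0], [505.6, -268.6, 158.0]] [ 484.825 -249.95   158.   ]
[np.float64(50.851941949152774), np.float64(22.32890503361059), np.float64(50.899214139316584), np.float64(23.182105167564075)]
dir -0.29503224028813874
```

```bash
python3 - <<'E'
from h import *
P=eyes.camera_params('wrist');im=cv2.imread('pics/w2.png');g=cv2.cvtColor(im,cv2.COLOR_BGR2GRAY).astype(int)
print(telemetry.get_obs()['tcp_pos'])
for v in (170,195,208): print(v,g[v,238:280].tolist())
print(g[138:160,260].tolist()); print(g[205:245,260].tolist())
E
```

```text
[ 505.32804777 -255.64703053  274.94160604]
170 [82, 75, 77, 80, 80, 79, 82, 81, 80, 80, 79, 79, 90, 166, 231, 239, 240, 241, 241, 241, 241, 241, 240, 240, 239, 238, 238, 238, 238, 239, 239, 238, 238, 237, 228, 178, 91, 73, 71, 70, 69, 69]
195 [140, 141, 139, 140, 139, 141, 141, 142, 142, 129, 97, 86, 90, 104, 129, 146, 148, 149, 149, 150, 149, 149, 147, 147, 151, 161, 204, 231, 234, 236, 237, 238, 237, 236, 219, 143, 105, 106, 94, 86, 90, 89]
208 [76, 75, 77, 76, 77, 76, 77, 77, 76, 77, 78, 77, 79, 93, 122, 142, 144, 146, 147, 146, 147, 147, 145, 143, 144, 143, 149, 184, 223, 229, 230, 232, 219, 167, 138, 87, 66, 63, 63, 61, 62, 62]
[210, 211, 210, 198, 181, 220, 240, 242, 242, 242, 242, 242, 241, 241, 242, 241, 241, 241, 241, 241, 241, 241]
[146, 146, 146, 145, 145, 145, 145, 145, 144, 144, 144, 144, 143, 144, 145, 143, 143, 143, 143, 143, 142, 130, 113, 98, 84, 86, 100, 113, 114, 109, 90, 75, 73, 72, 73, 72, 72, 72, 72, 70]
```

```bash
python3 - <<'E'
from h import *
P=eyes.camera_params('wrist')
for p in [(262.2,142.5),(262,227),(251,170),(273.3,170),(251.5,208),(272.8,208)]: print(p,onz('wrist',*p,158,P))
A=onz('wrist',262.2,142.5,158,P);B=onz('wrist',262,227,158,P);print((A+B)/2,np.linalg.norm(A-B),np.arctan2(*(B-A)[1::-1]))
print(proj('wrist',[503.3,-252.5,158]))
E
```

```text
(262.2, 142.5) [ 461.9 -237.7  158. ]
(262, 227) [ 538.4 -261.8  158. ]
(251, 170) [ 482.7 -254.8  158. ]
(273.3, 170) [ 488.8 -235.5  158. ]
(251.5, 208) [ 517.2 -265.5  158. ]
(272.8, 208) [ 523.2 -246.4  158. ]
[ 500.15 -249.75  158.  ] 80.20635885015602 -0.3051905541366712
[260.26394456 190.24832151]
```

Emit:
{"method": "carry_out", "body": {
  "moves": [
    [0, [-3, 0, 0], [0, 0, 0]],
    [0, [0, 0, -10], [0, 0, 0]],
    [0, [0, 0, -15], [0, 0, 0]],
    [0, [0, 0, -15], [0, 0, 0]],
    [0, [0, 0, -15], [0, 0, 0]],
    [0, [0, 0, -15], [0, 0, 0]],
    [0, [0, 0, -10], [0, 0, 0]],
    [0, [0, 0, -10], [0, 0, 0]],
    [0, [0, 0, -10], [0, 0, 0]],
    [0, [0, 0, -10], [0, 0, 0]],
    [0, [0, 0, -10], [0, 0, 0]],
    [0, [0, 0, -10], [0, 0, 0]],
    [0, [0, 0, -10], [0, 0, 0]],
    [0, [0, 0, -10], [0, 0, 0]],
    [0, [0, 0, -5], [0, 0, 0]],
    [0, [0, 0, 0], [0, 0, 0]],
    [0, [0, 0, 0], [0, 0, 0]],
    [0, [0, 0, 0], [0, 0, 0]]
  ]
}}

```text
t: 4.0
tcp_pos: [501.7, -251.6, 121.5]
tool_rot: [-3.141, 0.001, 2.839]
force: [-0.3, 0.4, -0.3]
width: 1.0
grip_force: 0.0
```

```bash
python3 - <<'E'
from h import *
P=eyes.camera_params('wrist');snap('wrist','w3.png')
print(proj('wrist',[501,-251,158],P),np.round(P['cam_to_world'],2).tolist())
E
```

```text
[259.56850044 281.5865513 ] [[0.3, 0.92, 0.24, 433.97], [0.95, -0.29, -0.08, -231.46], [-0.0, 0.25, -0.97, 269.93], [0.0, 0.0, 0.0, 1.0]]
```

View pics/w3.png

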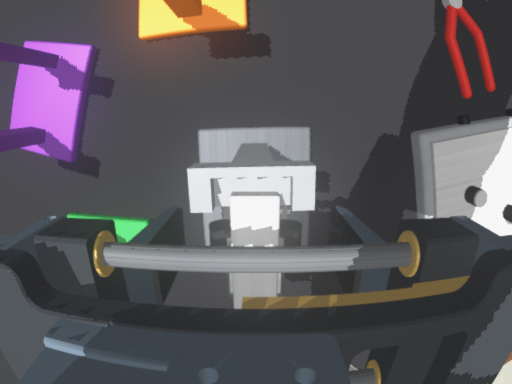

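The yoke is centred between the fingers: its near end is at (255,194), with the fingers at about 150 and 365. Now close on the rolls.

Emit:
{"method": "carry_out", "body": {
  "moves": [
    [100, [0, 0, 0], [0, 0, 0]],
    [110, [0, 0, 0], [0, 0, 0]],
    [118, [0, 0, 0], [0, 0, 0]],
    [118, [0, 0, 0], [0, 0, 0]],
    [118, [0, 0, 0], [0, 0, 0]],
    [118, [0, 0, 0], [0, 0, 0]],
    [118, [0, 0, 0], [0, 0, 0]]
  ]
}}

```text
t: 4.75
tcp_pos: [501.2, -251.4, 120.8]
tool_rot: [3.141, -0.0, 2.839]
force: [0.4, 0.4, -0.8]
width: 0.536
grip_force: 8.6
```

Emit:
{"method": "carry_out", "body": {
  "moves": [
    [118, [0, 0, 3], [0, 0, 0]],
    [118, [0, 0, 6], [0, 0, 0]],
    [118, [0, 0, 11], [0, 0, 0]],
    [118, [0, 0, 13], [0, 0, 0]],
    [118, [0, 0, 13], [0, 0, 0]],
    [118, [0, 0, 13], [0, 0, 0]],
    [118, [0, 0, 13], [0, 0, 0]],
    [118, [0, 0, 13], [0, 0, 0]],
    [118, [0, 0, 13], [0, 0, 0]],
    [118, [0, 0, 13], [0, 0, 0]],
    [118, [0, 0, 13], [0, 0, 0]],
    [118, [0, 0, 13], [0, 0, 0]],
    [118, [0, 0, 8], [0, 0, 0]],
    [118, [0, 0, 5], [0, 0, 0]],
    [118, [0, 0, 0], [0, 0, 0]],
    [118, [0, 0, 0], [0, 0, 0]]
  ]
}}

```text
t: 6.35
tcp_pos: [501.2, -251.3, 270.5]
tool_rot: [3.141, -0.001, 2.839]
force: [-0.0, 0.1, -1.9]
width: 0.538
grip_force: 8.5
```

```bash
python3 - <<'E'
from h import *
snap('wrist','w4.png');b=snap('scene','s4.png');im=cv2.imread('pics/w4.png')
c=b[110:260,130:290];cv2.imwrite('pics/c4.png',np.hstack([cv2.resize(c,(400,375)),cv2.resize(im[120:384,100:400],(400,375))]))
E
```

```text
(no output)
```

View pics/c4.png

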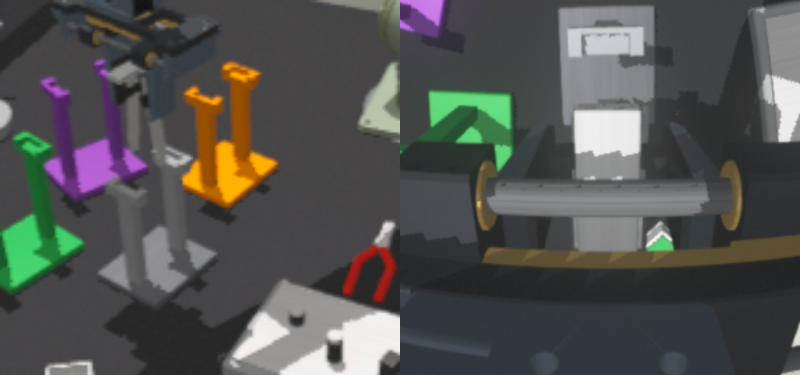

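The tongs are lifted clear and hang upright from the gripper. Next: over the tall can.

Emit:
{"method": "carry_out", "body": {
  "moves": [
    [118, [3, 8, 0], [0, 0, 0]],
    [118, [6, 15, 0], [0, 0, 0]],
    [118, [8, 21, 0], [0, 0, 0]],
    [118, [8, 21, 0], [0, 0, 0]],
    [118, [8, 21, 0], [0, 0, 0]],
    [118, [8, 21, 0], [0, 0, 0]],
    [118, [8, 21, 0], [0, 0, 0]],
    [118, [8, 21, 0], [0, 0, 0]],
    [118, [8, 21, 0], [0, 0, 0]],
    [118, [8, 21, 0], [0, 0, 0]],
    [118, [8, 21, 0], [0, 0, 0]],
    [118, [8, 21, 0], [0, 0, 0]],
    [118, [6, 16, -10], [0, 0, 0]],
    [118, [4, 12, -15], [0, 0, 0]],
    [118, [2, 7, -15], [0, 0, 0]],
    [118, [0, 0, -10], [0, 0, 0]],
    [118, [0, 0, 0], [0, 0, 0]],
    [118, [0, 0, 0], [0, 0, 0]],
    [118, [0, 0, 0], [0, 0, 0]]
  ]
}}

```text
t: 8.35
tcp_pos: [602.7, 16.2, 221.8]
tool_rot: [3.141, 0.002, 2.838]
force: [0.9, 0.6, -0.7]
width: 0.537
grip_force: 8.5
```

```bash
python3 - <<'E'
from h import *
P=eyes.camera_params('wrist');im=snap('wrist','w5.png');o=telemetry.get_obs();p=o['tcp_pos'];print(p)
import pickle;pickle.dump(P,open('w5.pkl','wb'))
print('can top pred',proj('wrist',[602,17,68],P),'tips',proj('wrist',p-[0,0,92],P))
c=im[40:240,130:386];cv2.imwrite('pics/c5.png',cv2.resize(c,(768,600),interpolation=cv2.INTER_CUBIC))
E
```

```text
[602.75572234  16.15883456 221.88451261]
can top pred [257.82547476 183.15495703] tips [257.51699475 200.81627093]
```

View pics/c5.png

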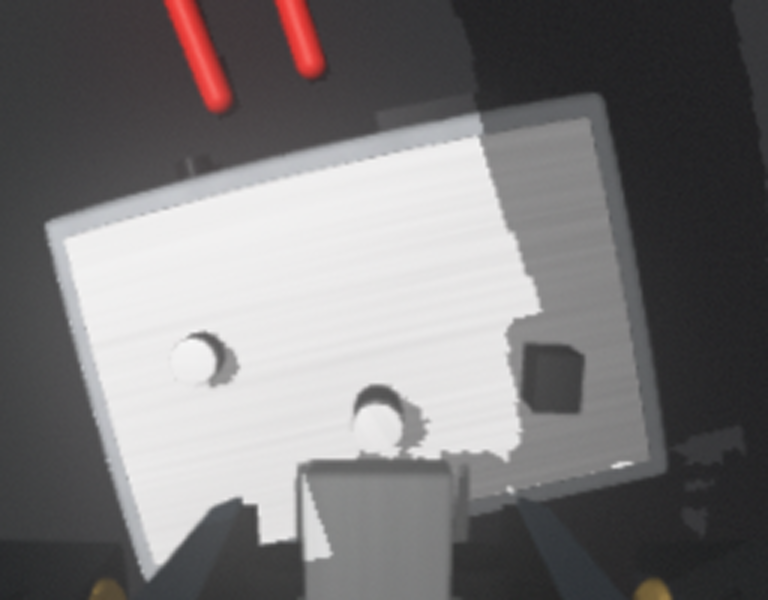

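The tall can's top is at w5 (256,182), where (258,183) was predicted. It lines up with the yoke column at 256. The short can at (194,160) and the relay at (314,166) are well clear, so descend.

Emit:
{"method": "carry_out", "body": {
  "moves": [
    [118, [-1, 0, -5], [0, 0, 0]],
    [118, [0, 0, -10], [0, 0, 0]],
    [118, [0, 0, -10], [0, 0, 0]],
    [118, [0, 0, -10], [0, 0, 0]],
    [118, [0, 0, -8], [0, 0, 0]],
    [118, [0, 0, -8], [0, 0, 0]],
    [118, [0, 0, -8], [0, 0, 0]],
    [118, [0, 0, -8], [0, 0, 0]],
    [118, [0, 0, -8], [0, 0, 0]],
    [118, [0, 0, -8], [0, 0, 0]],
    [118, [0, 0, -5], [0, 0, 0]],
    [118, [0, 0, -4], [0, 0, 0]],
    [118, [0, 0, 0], [0, 0, 0]],
    [118, [0, 0, 0], [0, 0, 0]],
    [118, [0, 0, 0], [0, 0, 0]]
  ]
}}

```text
t: 9.9
tcp_pos: [601.7, 16.6, 129.4]
tool_rot: [3.141, 0.001, 2.839]
force: [0.0, -0.5, -1.1]
width: 0.54
grip_force: 8.5
```

```bash
python3 - <<'E'
from h import *
b=snap('scene','s6.png');a=snap('top','t6.png');w=snap('wrist','w6.png')
cv2.imwrite('pics/c6.png',np.hstack([cv2.resize(b[190:280,210:330],(400,300),interpolation=2),cv2.resize(w[60:240,130:370],(400,300))]))
E
```

```text
(no output)
```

View pics/c6.png

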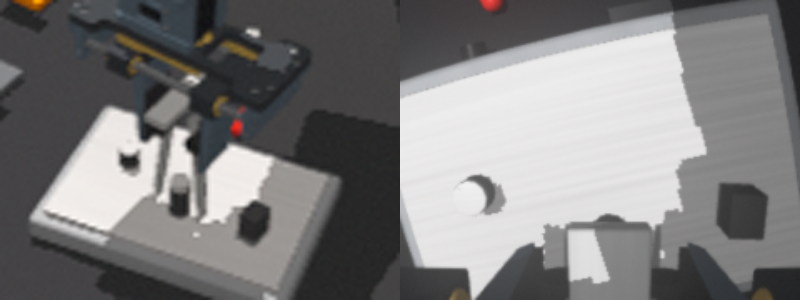

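The can at scene crop (180,195) stands between the open blades at (160,190) and (203,210). Close on it.

Emit:
{"method": "carry_out", "body": {
  "moves": [
    [124, [0, 0, 0], [0, 0, 0]],
    [128, [0, 0, 0], [0, 0, 0]],
    [132, [0, 0, 0], [0, 0, 0]],
    [136, [0, 0, 0], [0, 0, 0]],
    [140, [0, 0, 0], [0, 0, 0]],
    [146, [0, 0, 0], [0, 0, 0]],
    [152, [0, 0, 0], [0, 0, 0]],
    [152, [0, 0, 0], [0, 0, 0]],
    [152, [0, 0, 0], [0, 0, 0]]
  ],
  "squeeze": 30
}}

```text
t: 10.95
tcp_pos: [601.4, 16.5, 129.0]
tool_rot: [3.142, -0.0, 2.839]
force: [0.2, 0.0, -0.3]
width: 0.451
grip_force: 30.0
```

Emit:
{"method": "carry_out", "body": {
  "moves": [
    [152, [0, 0, 2], [0, 0, 0]],
    [152, [0, 0, 4], [0, 0, 0]],
    [152, [0, 0, 8], [0, 0, 0]],
    [152, [0, 0, 12], [0, 0, 0]],
    [152, [0, 0, 14], [0, 0, 0]],
    [152, [0, 0, 14], [0, 0, 0]],
    [152, [0, 0, 14], [0, 0, 0]],
    [152, [0, 0, 12], [0, 0, 0]],
    [152, [0, 0, 8], [0, 0, 0]],
    [152, [0, 0, 4], [0, 0, 0]],
    [152, [0, 0, 0], [0, 0, 0]]
  ]
}}

```text
t: 12.05
tcp_pos: [601.5, 16.6, 221.5]
tool_rot: [3.141, 0.001, 2.839]
force: [-0.7, -0.0, -0.7]
width: 0.455
grip_force: 30.0
```

Emit:
{"method": "carry_out", "body": {
  "moves": [
    [152, [-2, 6, 0], [0, 0, 0]],
    [152, [-4, 12, 0], [0, 0, 0]],
    [152, [-5, 18, 0], [0, 0, 0]],
    [152, [-5, 20, 0], [0, 0, 0]],
    [152, [-5, 20, 0], [0, 0, 0]],
    [152, [-5, 20, 0], [0, 0, 0]],
    [152, [-5, 20, 0], [0, 0, 0]],
    [152, [-5, 20, 0], [0, 0, 0]],
    [152, [-5, 20, 0], [0, 0, 0]],
    [152, [-5, 20, 0], [0, 0, 0]],
    [152, [-5, 20, 0], [0, 0, 0]],
    [152, [-5, 20, 0], [0, 0, 0]],
    [152, [-5, 18, 0], [0, 0, 0]],
    [152, [-5, 18, 0], [0, 0, 0]],
    [152, [-4, 14, 0], [0, 0, 0]],
    [152, [-4, 8, 0], [0, 0, 0]],
    [152, [-2, 4, 0], [0, 0, 0]],
    [152, [0, 0, 0], [0, 0, 0]],
    [152, [0, 0, 0], [0, 0, 0]],
    [152, [0, 0, 0], [0, 0, 0]]
  ]
}}

```text
t: 14.05
tcp_pos: [525.6, 293.9, 221.0]
tool_rot: [-3.142, 0.0, 2.838]
force: [0.2, -0.0, -0.9]
width: 0.455
grip_force: 30.0
```

```bash
python3 - <<'E'
from h import *
P=eyes.camera_params('wrist');w=snap('wrist','w7.png');p=telemetry.get_obs()['tcp_pos'];b=snap('scene','s7.png');print(p)
print('pad pred',proj('wrist',[525.3,294.6,8],P),'tips',proj('wrist',p-[0,0,92],P),'scene pad',proj('scene',[525.3,294.6,8]),'tips',proj('scene',p-[0,0,92]))
cv2.imwrite('pics/c7.png',np.hstack([cv2.resize(b[190:310,300:420],(400,400),interpolation=2),cv2.resize(w[60:260,156:356],(400,400))]))
E
```

```text
[525.63390363 293.927463   221.0275828 ]
pad pred [257.6655104  172.97301388] tips [257.60624386 200.92970113] scene pad [363.77246151 264.0008847 ] tips [371.99923016 233.13847678]
```

View pics/c7.png

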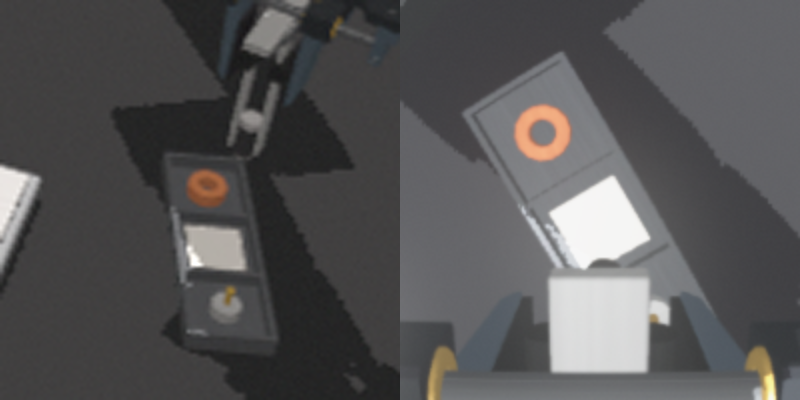

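The can is held upright in the tongs at scene crop (252,122). The pad's centre is at w7 (256,175) and lines up with the tongs. Lower it with a 1.5 mm correction in x.

Emit:
{"method": "carry_out", "body": {
  "moves": [
    [152, [1.5, 0, -5], [0, 0, 0]],
    [152, [0, 0, -10], [0, 0, 0]],
    [152, [0, 0, -10], [0, 0, 0]],
    [152, [0, 0, -10], [0, 0, 0]],
    [152, [0, 0, -10], [0, 0, 0]],
    [152, [0, 0, -10], [0, 0, 0]],
    [152, [0, 0, -10], [0, 0, 0]],
    [152, [0, 0, -10], [0, 0, 0]],
    [152, [0, 0, -10], [0, 0, 0]],
    [152, [0, 0, -8], [0, 0, 0]],
    [152, [0, 0, -6], [0, 0, 0]],
    [152, [0, 0, -5], [0, 0, 0]],
    [152, [0, 0, -3], [0, 0, 0]],
    [152, [0, 0, -2], [0, 0, 0]],
    [152, [0, 0, -1], [0, 0, 0]],
    [152, [0, 0, 0], [0, 0, 0]],
    [152, [0, 0, 0], [0, 0, 0]],
    [152, [0, 0, 0], [0, 0, 0]]
  ]
}}

```text
t: 15.95
tcp_pos: [527.0, 294.6, 111.2]
tool_rot: [3.141, 0.0, 2.839]
force: [0.4, -0.4, -1.4]
width: 0.454
grip_force: 30.0
```

```bash
python3 - <<'E'
from h import *
w=snap('wrist','w8.png');b=snap('scene','s8.png');print(telemetry.get_obs()['force'])
cv2.imwrite('pics/c8.png',np.hstack([cv2.resize(b[220:300,330:410],(400,400),interpolation=2),cv2.resize(w[80:260,166:346],(400,400))]))
E
```

```text
[-0.51225096  0.40671407 -1.00890407]
```

View pics/c8.png

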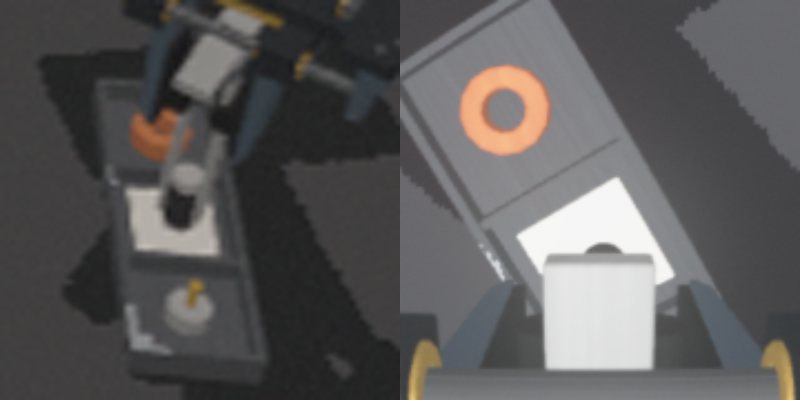

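```bash
python3 - <<'E'
from h import *
g=cv2.cvtColor(cv2.imread('pics/s8.png'),cv2.COLOR_BGR2GRAY)
print(g[250:276,353:378])
w=cv2.cvtColor(cv2.imread('pics/w8.png'),cv2.COLOR_BGR2GRAY)
P=eyes.camera_params('wrist')
print(w[188:196,240:280])
# pad corners in w8 crop -> world
k=180/400
for x,y in [(517,236),(618,178),(675,272)]: print(onz('wrist',166+(x-400)*k,80+y*k,8,P))
E
```

```text
[[ 74  74  74  75  78  83  89  90  90  90  99 103  99  87  77  73  73  73
   91 103 102  86  53  37  54]
 [ 75  75  75  74  76  74  81  85  87  88 102 104  97  83  76  76  75  77
   94 101  95  82  59  50  57]
 [ 72  74  73  73  74  75  73  73  76  82  99 104  97 100 101  94  84  82
  100 103  82  71  64  58  52]
 [ 67  64  66  68  68  70  71  72  71  87 101 110 134 145 143 142 123  97
  100 102  81  69  63  48  37]
 [ 63  58  55  56  57  55  58  57  58  87 100 119 137 144 144 143 143 129
  109 100  83  67  65  51  36]
 [ 71  58  58  56  56  58  56  57  59  93 104 117 136 142 145 144 143 129
  108  94  73  63  71  57  37]
 [ 98  68  70  70  65  64  62  60  67  96  95  98 117 134 141 141 134 119
  104  82  62  57  69  57  36]
 [ 74  75 105 120 110 103 104 109 106 105  79  66  98 109 116 118 110 105
  102  83  62  57  67  65  45]
 [ 74  75 144 172 175 176 175 183 165 121  73  37  62  96 106 103 105 107
   99  83  70  59  67  64  46]
 [ 72  76 120 163 176 175 175 175 151 105  61  38  39  36  50  47  91 105
  100  86  71  61  61  65  52]
 [ 72  74 100 156 176 175 175 175 143  93  59  40 
[... 2327 characters left out ...]
6 246 244 222 148 110 104 103 103 103 103 103
  102 103 102 102 103 109 133 195 240 245 246 246 246 246 246 246 246 246
  246 246 246 246]
 [241 241 241 241 241 241 241 240 229 171 125 117 117 118 118 116 117 116
  117 117 118 116 116 116 121 150 214 238 240 240 240 239 240 239 239 239
  239 242 245 245]
 [185 185 185 185 184 185 187 186 178 161 155 153 155 154 154 154 154 155
  153 153 154 153 154 154 155 159 171 184 185 185 184 184 184 185 184 184
  185 189 206 234]
 [157 158 159 159 161 162 161 163 163 162 160 160 161 161 162 161 161 161
  162 161 161 162 162 161 161 161 161 161 161 160 160 160 161 162 162 161
  161 160 166 204]]
[507.2 265.2   8. ]
[497.1 309.8   8. ]
[540.  320.5   8. ]
```

```bash
python3 - <<'E'
from h import *
for z in (11,12,13): print(onz('scene',366,265.7,z))
P=eyes.camera_params('wrist');print('far base edge of can, w8',onz('wrist',257,188.7,12,P))
# same check on plate: initial tall-can base edge in scene
g=cv2.cvtColor(cv2.imread('pics/scene.png'),cv2.COLOR_BGR2GRAY);print(g[244:262,257:273])
E
```

```text
[532.6 301.   11. ]
[533.6 301.   12. ]
[534.5 300.9  13. ]
far base edge of can, w8 [518.4 296.8  12. ]
[[226 227 228 218 220 228 231 229 228 218 221 228 228 228 228 228]
 [224 225 226 202 183 206 223 224 224 196 209 228 229 228 228 229]
 [226 225 224 185 116 143 159 153 125  92 202 229 228 228 229 229]
 [228 227 227 182  86  94 105 102 100  80 201 229 229 229 229 229]
 [227 227 228 183  72  39  49  51  42  80 200 228 228 228 229 229]
 [229 228 228 183  72  37  39  35  34  80 200 226 226 227 228 228]
 [227 228 228 183  73  39  37  37  35  81 202 229 228 228 226 227]
 [228 228 227 181  67  38  37  37  36  81 202 229 229 229 229 229]
 [229 229 228 177  39  38  38  36  37  80 202 229 229 230 230 230]
 [228 228 229 181  56  38  38  37  35  79 202 229 229 229 230 230]
 [229 229 229 194 114  61  50  48  58 105 198 226 229 229 230 230]
 [229 229 230 229 191 121 102 101 122 139 144 209 231 230 229 230]
 [229 229 230 229 200 153 142 143 142 142 143 209 232 232 231 231]
 [230 230 230 230 230 200 152 143 142 143 158 213 230 231 231 232]
 [230 230 230 230 230 230 200 165 166 166 213 231 230 231 231 231]
 [229 229 229 230 231 231 230 231 231 231 231 231 230 231 231 231]
 [230 230 229 229 230 230 231 231 232 230 231 232 232 231 231 231]
 [229 229 230 230 230 229 230 230 231 232 231 232 232 232 233 232]]
```

Both views put the can about 1.7 mm off the pad's middle in x and y. Correct that and lower it the rest of the way.

Emit:
{"method": "carry_out", "body": {
  "moves": [
    [152, [-1, -1, 0], [0, 0, 0]],
    [152, [-0.5, -0.7, 0], [0, 0, 0]],
    [152, [0, 0, -1], [0, 0, 0]],
    [152, [0, 0, -1], [0, 0, 0]],
    [152, [0, 0, -0.7], [0, 0, 0]],
    [152, [0, 0, 0], [0, 0, 0]],
    [152, [0, 0, 0], [0, 0, 0]],
    [152, [0, 0, 0], [0, 0, 0]]
  ]
}}

```text
t: 16.85
tcp_pos: [525.4, 292.9, 108.3]
tool_rot: [3.141, 0.0, 2.839]
force: [-0.1, -0.6, -1.4]
width: 0.451
grip_force: 30.0
```

Emit:
{"method": "carry_out", "body": {
  "moves": [
    [152, [0, 0, -0.5], [0, 0, 0]],
    [152, [0, 0, -0.5], [0, 0, 0]],
    [152, [0, 0, 0], [0, 0, 0]],
    [152, [0, 0, 0], [0, 0, 0]]
  ]
}}

```text
t: 17.25
tcp_pos: [525.6, 293.0, 107.9]
tool_rot: [3.141, 0.001, 2.839]
force: [0.4, 0.2, 5.2]
width: 0.455
grip_force: 30.0
```

Contact at 5 N and at the expected height. Release.

Emit:
{"method": "carry_out", "body": {
  "moves": [
    [140, [0, 0, 0.2], [0, 0, 0]],
    [136, [0, 0, 0.2], [0, 0, 0]],
    [132, [0, 0, 0], [0, 0, 0]],
    [128, [0, 0, 0], [0, 0, 0]],
    [124, [0, 0, 0], [0, 0, 0]],
    [123, [0, 0, 0], [0, 0, 0]],
    [123, [0, 0, 0], [0, 0, 0]],
    [123, [0, 0, 0], [0, 0, 0]]
  ]
}}

```text
t: 18.05
tcp_pos: [525.4, 292.9, 107.6]
tool_rot: [3.141, -0.0, 2.839]
force: [0.2, 0.4, -1.3]
width: 0.522
grip_force: 8.8
```

Emit:
{"method": "carry_out", "body": {
  "moves": [
    [123, [0, 0, 2], [0, 0, 0]],
    [123, [0, 0, 3], [0, 0, 0]],
    [123, [0, 0, 5], [0, 0, 0]],
    [123, [0, 0, 8], [0, 0, 0]],
    [123, [0, 0, 12], [0, 0, 0]],
    [123, [0, 0, 15], [0, 0, 0]],
    [118, [0, 0, 20], [0, 0, 0]],
    [118, [0, 0, 20], [0, 0, 0]],
    [118, [0, 0, 20], [0, 0, 0]],
    [118, [0, 0, 20], [0, 0, 0]],
    [118, [0, 0, 20], [0, 0, 0]],
    [118, [0, 0, 12], [0, 0, 0]],
    [118, [0, 0, 6], [0, 0, 0]],
    [118, [0, 0, 0], [0, 0, 0]],
    [118, [0, 0, 0], [0, 0, 0]]
  ]
}}

```text
t: 19.55
tcp_pos: [525.0, 292.6, 269.9]
tool_rot: [-3.141, -0.001, 2.839]
force: [-0.5, -0.9, -0.8]
width: 0.541
grip_force: 8.4
```

```bash
python3 - <<'E'
from h import *
b=snap('scene','s9.png');a=snap('top','t9.png')
cv2.imwrite('pics/c9.png',np.hstack([cv2.resize(b[180:300,300:420],(400,400),interpolation=2),cv2.resize(a[130:220,80:170],(400,400),interpolation=2)]))
E
```

```text
(no output)
```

View pics/c9.png

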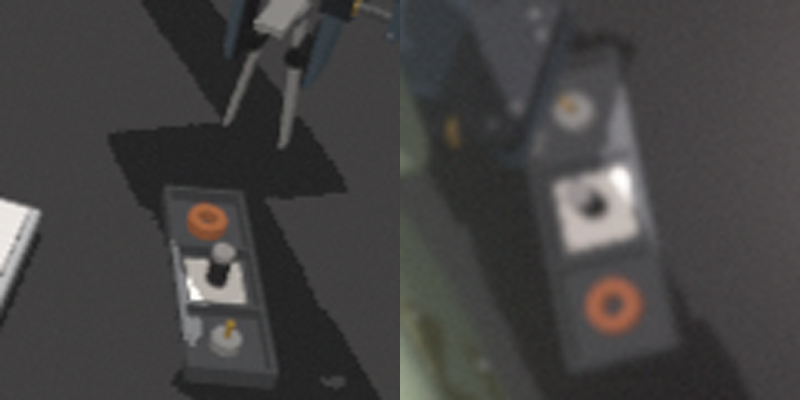

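The can stands upright on the middle of the pad, at scene crop (218,265), and the coil and pot have not moved. That was my 11th picture, one over the limit of 10, so I will view no more. Now carry the tongs back to the stand.

Emit:
{"method": "carry_out", "body": {
  "moves": [
    [118, [0, -8, 0], [0, 0, 0]],
    [118, [-1, -18, 0], [0, 0, 0]],
    [118, [-1, -28, 0], [0, 0, 0]],
    [118, [-1, -35, 0], [0, 0, 0]],
    [118, [-2, -37, 0], [0, 0, 0]],
    [118, [-2, -37, 0], [0, 0, 0]],
    [118, [-2, -37, 0], [0, 0, 0]],
    [118, [-2, -37, 0], [0, 0, 0]],
    [118, [-2, -37, 0], [0, 0, 0]],
    [118, [-2, -37, 0], [0, 0, 0]],
    [118, [-2, -37, 0], [0, 0, 0]],
    [118, [-2, -37, 0], [0, 0, 0]],
    [118, [-2, -37, 0], [0, 0, 0]],
    [118, [-1, -37, 0], [0, 0, 0]],
    [118, [-1, -34, 0], [0, 0, 0]],
    [118, [-1, -25, 0], [0, 0, 0]],
    [118, [0, -16, 0], [0, 0, 0]],
    [118, [0, -10, 0], [0, 0, 0]],
    [118, [0, 0, 0], [0, 0, 0]],
    [118, [0, 0, 0], [0, 0, 0]]
  ]
}}

```text
t: 21.65
tcp_pos: [501.2, -250.4, 270.6]
tool_rot: [3.141, -0.0, 2.839]
force: [-0.5, -0.1, -0.4]
width: 0.54
grip_force: 8.5
```

Emit:
{"method": "carry_out", "body": {
  "moves": [
    [118, [0, 0, 0], [0, 0, 0]],
    [118, [0, 0, 0], [0, 0, 0]],
    [118, [0, 0, 0], [0, 0, 0]],
    [118, [0, 0, 0], [0, 0, 0]]
  ]
}}

```text
t: 22.05
tcp_pos: [501.5, -250.7, 270.8]
tool_rot: [3.141, 0.0, 2.839]
force: [-0.4, -0.2, -0.8]
width: 0.536
grip_force: 8.5
```

```bash
python3 - <<'E'
from h import *
w=snap('wrist','w10.png')
for f in ('w4','w5','w10'):
    g=cv2.cvtColor(cv2.imread(f'pics/{f}.png'),cv2.COLOR_BGR2GRAY).astype(int)
    print(f,g[186:204,255].tolist(),g[210,222:290:2].tolist())
E
```

```text
w4 [140, 141, 140, 129, 110, 106, 107, 116, 121, 125, 132, 171, 220, 232, 237, 238, 238, 238] [80, 79, 81, 90, 152, 231, 234, 236, 237, 238, 238, 237, 238, 238, 237, 237, 238, 237, 236, 235, 235, 236, 236, 237, 235, 234, 234, 234, 227, 155, 101, 101, 81, 65]
w5 [230, 230, 230, 228, 215, 161, 140, 109, 101, 101, 102, 109, 121, 131, 137, 137, 138, 136] [224, 224, 223, 180, 138, 215, 216, 143, 135, 136, 136, 135, 136, 135, 134, 134, 136, 134, 132, 131, 131, 131, 131, 132, 131, 129, 127, 128, 124, 108, 92, 91, 98, 102]
w10 [141, 140, 138, 118, 106, 103, 107, 117, 122, 124, 132, 170, 219, 232, 237, 238, 238, 238] [78, 80, 81, 90, 152, 230, 234, 236, 238, 238, 238, 237, 238, 238, 237, 237, 238, 237, 236, 235, 235, 236, 236, 237, 235, 234, 234, 233, 227, 154, 100, 102, 80, 65]
```

Emit:
{"method": "carry_out", "body": {
  "moves": [
    [118, [0, -0.7, -5], [0, 0, 0]],
    [118, [0, 0, -12], [0, 0, 0]],
    [118, [0, 0, -15], [0, 0, 0]],
    [118, [0, 0, -15], [0, 0, 0]],
    [118, [0, 0, -15], [0, 0, 0]],
    [118, [0, 0, -15], [0, 0, 0]],
    [118, [0, 0, -15], [0, 0, 0]],
    [118, [0, 0, -12], [0, 0, 0]],
    [118, [0, 0, -10], [0, 0, 0]],
    [118, [0, 0, -6], [0, 0, 0]],
    [118, [0, 0, -4], [0, 0, 0]],
    [118, [0, 0, 0], [0, 0, 0]],
    [118, [0, 0, 0], [0, 0, 0]],
    [118, [0, 0, 0], [0, 0, 0]]
  ]
}}

```text
t: 23.5
tcp_pos: [501.7, -252.0, 147.3]
tool_rot: [-3.141, 0.001, 2.839]
force: [0.2, -1.0, -1.5]
width: 0.535
grip_force: 8.5
```

The tongs sit in the grip exactly as they did when picked up: w4 and w10 have matching profiles. Lower them the last 26 mm.

Emit:
{"method": "carry_out", "body": {
  "moves": [
    [118, [0, 0.3, -4], [0, 0, 0]],
    [118, [0, 0, -4], [0, 0, 0]],
    [118, [0, 0, -4], [0, 0, 0]],
    [118, [0, 0, -3], [0, 0, 0]],
    [118, [0, 0, -3], [0, 0, 0]],
    [118, [0, 0, -3], [0, 0, 0]],
    [118, [0, 0, -2], [0, 0, 0]],
    [118, [0, 0, -2], [0, 0, 0]],
    [118, [0, 0, 0], [0, 0, 0]],
    [118, [0, 0, 0], [0, 0, 0]],
    [118, [0, 0, 0], [0, 0, 0]]
  ]
}}

```text
t: 24.6
tcp_pos: [501.5, -251.6, 121.8]
tool_rot: [3.142, 0.0, 2.839]
force: [-0.1, 1.2, -0.3]
width: 0.537
grip_force: 8.5
```

Emit:
{"method": "carry_out", "body": {
  "moves": [
    [118, [0, 0, -0.6], [0, 0, 0]],
    [118, [0, 0, 0], [0, 0, 0]],
    [116, [0, 0, 0], [0, 0, 0]],
    [112, [0, 0, 0], [0, 0, 0]],
    [108, [0, 0, 0], [0, 0, 0]],
    [90, [0, 0, 0], [0, 0, 0]],
    [50, [0, 0, 0], [0, 0, 0]],
    [0, [0, 0, 0], [0, 0, 0]],
    [0, [0, 0, 0], [0, 0, 0]],
    [0, [0, 0, 0], [0, 0, 0]],
    [0, [0, 0, 0], [0, 0, 0]],
    [0, [0, 0, 0], [0, 0, 0]]
  ]
}}

```text
t: 25.8
tcp_pos: [501.4, -251.5, 121.1]
tool_rot: [3.142, -0.0, 2.839]
force: [-0.5, 0.2, 0.3]
width: 0.998
grip_force: 0.0
```

```bash
python3 - <<'E'
from h import *
w=snap('wrist','w11.png');print(telemetry.get_obs()['width'])
for f in('w3','w11'):
    g=cv2.cvtColor(cv2.imread(f'pics/{f}.png'),cv2.COLOR_BGR2GRAY).astype(int);print(f,g[186:202,255].tolist(),g[210,222:290:2].tolist())
E
```

```text
1.0005491849133943
w3 [234, 234, 234, 233, 230, 204, 164, 157, 154, 177, 234, 245, 247, 247, 247, 247] [127, 132, 134, 135, 223, 246, 246, 247, 247, 247, 247, 247, 247, 247, 246, 247, 247, 247, 246, 246, 246, 246, 246, 246, 246, 246, 246, 246, 236, 165, 149, 132, 133, 160]
w11 [234, 234, 233, 234, 233, 232, 218, 170, 158, 159, 170, 228, 244, 246, 247, 247] [126, 126, 132, 132, 157, 244, 246, 246, 247, 247, 247, 247, 247, 247, 247, 247, 247, 247, 246, 246, 246, 246, 246, 246, 246, 246, 246, 246, 245, 202, 155, 133, 132, 146]
```

The yoke hangs in its seat as it did at the start, within about 1 px. Back straight up.

Emit:
{"method": "carry_out", "body": {
  "moves": [
    [0, [0, 0, 3], [0, 0, 0]],
    [0, [0, 0, 8], [0, 0, 0]],
    [0, [0, 0, 15], [0, 0, 0]],
    [0, [0, 0, 18], [0, 0, 0]],
    [0, [0, 0, 18], [0, 0, 0]],
    [0, [0, 0, 18], [0, 0, 0]],
    [0, [0, 0, 18], [0, 0, 0]],
    [0, [0, 0, 18], [0, 0, 0]],
    [0, [0, 0, 18], [0, 0, 0]],
    [0, [0, 0, 12], [0, 0, 0]],
    [0, [0, 0, 6], [0, 0, 0]],
    [0, [0, 0, 0], [0, 0, 0]],
    [0, [0, 0, 0], [0, 0, 0]],
    [0, [0, 0, 0], [0, 0, 0]]
  ]
}}

```text
t: 27.25
tcp_pos: [501.0, -251.3, 272.1]
tool_rot: [3.141, -0.002, 2.839]
force: [-0.8, -0.3, -1.1]
width: 0.999
grip_force: 0.0
```

```bash
python3 - <<'E'
from h import *
w=snap('wrist','w12.png');b=snap('scene','s12.png')
P=eyes.camera_params('wrist');g=cv2.cvtColor(w,cv2.COLOR_BGR2GRAY).astype(int)
c=proj('wrist',[501,-251,158],P);print(c);u,v=np.round(c).astype(int)
print(g[v-15,u-20:u+21].tolist())
s=cv2.imread('pics/scene.png').astype(int);d=np.abs(b-s).max(2)
print('stand diff',(d[165:235,165:220]>60).sum(),'plate diff px',[(d[v-8:v+8,u-6:u+7]>60).sum() for u,v in((249,237),(264,250),(286,256))])
print(b[244:266,366].max(1).tolist(),r.finish_job())
E
```

```text
[257.82868649 194.03789764]
[79, 80, 80, 77, 79, 82, 107, 185, 235, 238, 239, 240, 240, 239, 239, 239, 238, 238, 238, 237, 237, 237, 237, 238, 238, 237, 236, 235, 214, 111, 73, 72, 71, 68, 69, 66, 66, 69, 73, 71, 69]
stand diff 57 plate diff px [np.int64(155), np.int64(99), np.int64(0)]
the job is handed in; nothing more can be done
[255, 255, 255, 251, 209, 123, 111, 95, 151, 228, 239, 239, 233, 169, 116, 60, 41, 39, 41, 41, 39, 62] None
```

The job is handed in at about 27 s: the tall can stands upright on the middle of the white pad and the tongs hang back in their stand. I viewed 11 pictures, one over the limit of 10, and my last pixel check around the short can showed a change (155 px) that I did not look into before handing in.

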